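# Fit the clamp handle on the lathe tool post and nip it up

### The arm

A 6-joint arm with a two-finger parallel gripper is mounted at the origin on the work surface. World frame = base frame: x ahead of the robot, y to its left, z up, the work surface at z = 0. Lengths are in mm, angles in rad, forces in N, time in s.
With the tool pointing down it reaches from about 275 to 775 mm from the base axis. Payload 14.6 kg.
Tool frame: the origin (TCP) lies midway between the tips of the shut fingers; the grasp point (between the pads) lies 19 mm behind it (r.pinch_z is the z of the grasp point in the tool frame, in mm); z points along the fingers, y is the line along which they close (so a half turn about z gives the same grasp; the last joint's range is limited). The gripper opens to 85 mm and grips with 20 to 120 N. Pads are 22 mm wide; open, the fingers measure 114 mm over their backs; the gripper's body (76 mm by 85 mm) begins 54 mm behind the grasp point. The pads swing forward as they close: fully open they stand 13 mm farther back than shut.
Start: joints at [-1.284, 0.263, -0.048, 1.259, 0, 1.415], TCP at [224.467, -474.597, 231.278] pointing down, gripper open.
Joint ranges: [-2.65, 2.65], [-0.89, 1.7], [-1.18, 1.37], [-2.13, 2.11], [-1.35, 1.29], [-3.14, 3.14]. Speed limits (rad/s): [1.89, 1.89, 2.57, 2.79, 3.14, 3.14].

### API

Orientations are given as a unit quaternion [w, x, y, z].
In Python, from plant import r, fingers, kinematics, optics, job, status gives the robot as it stands. Calls block until the motion is done:
- r.movep(position, orientation): joint-space move of the TCP to a pose.
- r.servo_line(position, ori=None, speed=150, until_force=None): straight line of the TCP; ori=None keeps the orientation; speed is the mean speed in mm/s. With until_force (N) it stops when the force on the tool has changed by that much, and returns True; else False.
- r.move_joints(angles): joint-space move.
- fingers.grip(opening): opening from 0.0 (shut) to 1.0 (fully open); the grip force is fixed at half the most; returns when the fingers have stopped.
- r.sleep(seconds).
- kinematics.inverse_kinematics(position, orientation): joint angles nearest the present ones, or None.
- optics.grab_frame(name): name is "scene" or "top" or "wrist"; returns (picture, depth): 400x640x3 uint8, red, green, blue; 400x640 float32, mm along the optical axis (not along the pixel's ray), 0 where there is no reading.
- optics.camera_params(name): a dict with "fx", "fy", "cx", "cy" (pixels), "world_from_camera" (4x4, takes a point from camera to world coordinates). Camera axes: x right, y up, looking along -z (the intrinsics and any distortion apply to the point x, -y, -z); pixel columns grow to the right and rows downward; lengths in mm; the calibration is good to about 2 mm. A picture is of the moment at which its call begins: read the wrist's pose just before it. camera_params takes no time and is no camera call; for the wrist camera it gives the pose at the moment of the call.
A pose or a line that the arm cannot do raises r.PlanningError and nothing moves.
- job.hand_in(): hands the job in; it is judged then, once.
Readings, each from a call of its own:
- status.get_time_s(): time.
- status.get_joint_positions(): joint angles.
- status.get_qd(): joint speeds.
- status.get_joint_efforts(): joint torques, N m.
- status.get_tool_pos(): TCP position.
- status.get_orientation(): TCP orientation.
- status.get_ft_force(): force on the tool from outside, world axes, zero at the start.
- status.get_ft_torque(): the same for the moment, N m.
- status.get_finger_gap(): opening from 0.0 (shut) to 1.0 (fully open).
- status.get_grasp_force(): force on a finger pad.
Only numpy, scipy, OpenCV 4.12 (cv2) and the standard library are available. Lean on these libraries where they do the work, as an engineer would, in place of code of your own. Each camera call takes 0.05 s, during which the arm holds its last target. There are 200 camera calls.

### The job

Fit the loose clamp handle to the lathe's tool post: put the square hole of its head over the square of the clamp nut and press it straight down past the sprung ball until it clicks and sits fully home on the nut's flange, gently, with no more than about 2 kg of push. Then swing the handle clockwise, seen from above, until the nut just comes up tight, and let go; do not wrench it. Leave the other things on the bench where they lie.

Things in the scene. Friction and masses are not known exactly. Their poses are not given: they have to be found in the camera images.
- head (a point): Centre of the loose clamp handle's head, a dark steel block 32 x 32 mm, 38 mm high, standing on the bench. A square hole 15.2 mm wide runs down through it (z), flared to 21.2 mm over its lowest 4 mm; from 17 to 27 mm above the underside a groove 3.8 mm deep runs round inside it. +x points to the handle's arm; grip the bare flat faces at +y and -y, 32 mm apart. About 0.27 kg.
- knob (a point): Centre of the 23 mm black ball knob at the end of the handle's arm: 95 mm out along the head's x, 59 mm above its underside. The arm, a 9 mm rod, leaves the head's +x face 27 mm above the underside and rises to the knob.
- post_top (a point): Middle of the top face of the lathe's four-way tool post, a fixed dark steel block 54 mm square; z up, x and y along its sides. Clamping screws stand 10 mm above this face near its edges. The clamp nut rises from this point. The seat for the head, the upper face of the nut's flange, lies 14 to 36 mm higher, depending on the stack of washers under the nut; this is not reported.
- nut (a joint): Turn of the clamp nut, rad, growing clockwise seen from above: slack 0 to 0.35 at the start, hard stop (tight) at 1.0; stiff, 0.07 N m. Flange 38 mm across; above it a square drive 14 mm wide, 34 mm tall, its top 5 mm tapering to 9.6 mm. At 0 its sides are parallel to post_top's x and y, at q turned q clockwise. The head fits in any quarter turn and turns the nut.
- ball (a joint): Sprung ball in one side of the square, centred 22 mm above the flange, standing out 3.8 mm. Value in m: 0 out (free, or clicked into the head's groove), to -0.003 pressed in. It resists the head with 6 to 12 N from some 24 mm before home, then drags with 1 to 5 N, and clicks out, drawing the head down, in the last 4 mm; on the flange the push rises sharply.
- chuck_key: Bystander: chuck key, a T of steel, stem 65 mm, bar 96 mm, 15 mm thick, lying flat; origin under the stem near the bar.
- brush: Bystander: paint brush with a red handle, 160 mm, lying flat; origin at its underside.
- disc: Bystander: slitting saw disc, 70 mm across with a 22 mm hole, 4 mm thick, lying flat; origin at its underside.
- spanner: Bystander: open spanner, 150 mm, lying flat; origin at its underside.
- screwdriver: Bystander: screwdriver with an orange handle, 170 mm, lying flat; origin at its underside.
- blank: Bystander: stepped brass blank standing on end, 32 mm across and 52 mm high; origin at its underside.
- tin: Bystander: closed tin, 74 mm across and 60 mm high; origin at its underside.
- vblock: Bystander: steel V block, 45 x 34 x 32 mm high; origin at its underside.
There are look-alikes about, which are no part of the job. Leave any red look-alike of the part that bears head alone.

How it is judged:
By the outcome, as a careful person would: the job done as asked, in the order asked, and still so for the second after the job is handed in, with the robot touching nothing.
It also fails if it takes over 61 s, if anything falls off the work surface, if the arm or the gripper's body presses on something with over 40 N, if the wrist force passes 120 N, or if a joint passes its speed limit or range.

## Working session

There is one attempt and no reset: what is moved stays moved. The work goes in short steps, each a Python script; the robot and the scene stay as the last script left them, time stands still between calls to the robot, and variables do not carry over. Pictures are saved under pics/ and viewed, at most 10 in all, crops included, and the job is handed in when it is done.

```bash
ls; mkdir -p pics; cat > h.py <<'E'
import numpy as np, cv2
from plant import r, fingers, kinematics, optics, job, status
def ray(cam,u,v,z):
    p=cam;T=np.array(p["world_from_camera"]);d=np.array([(u-p["cx"])/p["fx"],-(v-p["cy"])/p["fy"],-1.])
    o=T[:3,3];w=T[:3,:3]@d
    return o+w*(z-o[2])/w[2]
def cloud(cam,D):
    p=cam;T=np.array(p["world_from_camera"]);v,u=np.mgrid[:D.shape[0],:D.shape[1]]
    P=np.stack([(u-p["cx"])/p["fx"]*D,-(v-p["cy"])/p["fy"]*D,-D],-1)
    return P@T[:3,:3].T+T[:3,3]
def quat(a): # tool down, rotated so that tool y is along world angle a (+-)
    # base: Rx(pi): tool x->x, y->-y, z->-z ; then Rz(a-pi/2)
    b=(a+np.pi/2)
    c,s=np.cos(b/2),np.sin(b/2)
    return [0,c,s,0]
E
python3 - <<'E'
from h import *
for n in("scene","top"):
    c=optics.camera_params(n);I,D=optics.grab_frame(n)
    print({k:(v if np.isscalar(v) else np.round(np.array(v),3).tolist()) for k,v in c.items()})
    cv2.imwrite(f"pics/{n}1.png",I[...,::-1]);np.save(f"pics/{n}D.npy",D);np.save(f"pics/{n}I.npy",I)
print(status.get_time_s(),status.get_orientation(),r.pinch_z,status.get_tool_pos())
E
```

```text
pics
{'fx': 369.9888711127219, 'fy': 369.9888711127219, 'cx': 318.3943111569922, 'cy': 199.3259637182823, 'world_from_camera': [[-0.611, -0.533, 0.585, 1013.918], [0.792, -0.396, 0.465, 468.088], [-0.016, 0.747, 0.664, 840.256], [0.0, 0.0, 0.0, 1.0]]}
{'fx': 405.566245840823, 'fy': 405.566245840823, 'cx': 325.78466710040203, 'cy': 203.14332345120172, 'world_from_camera': [[0.011, 0.997, -0.082, 323.047], [-1.0, 0.01, -0.008, -2.281], [-0.007, 0.082, 0.997, 1332.08], [0.0, 0.0, 0.0, 1.0]]}
0.1 [-4.64393779e-04  9.75703060e-01  2.19096607e-01 -2.04357063e-05] -18.700000000000003 [ 224.40721433 -474.37174839  230.87538598]
```

View pics/top1.png

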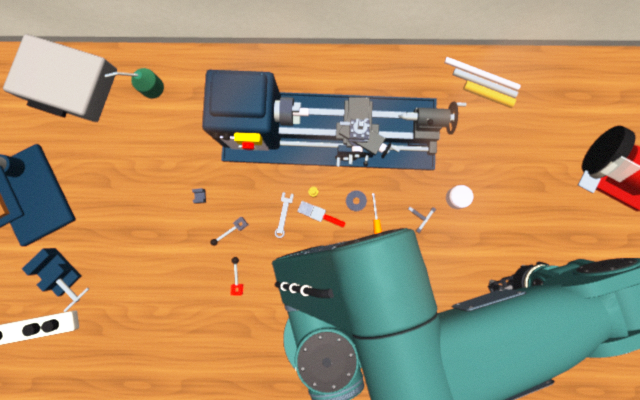

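View pics/scene1.png

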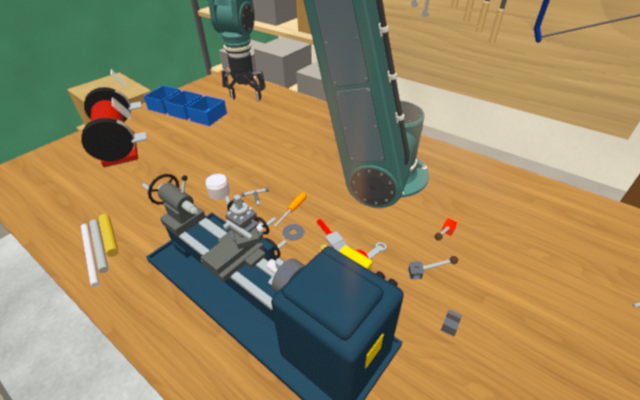

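The top view shows the dark handle with its head at about (240,223) and knob at (213,242). The red look-alike is at (237,289), and the tool post with its nut is near (361,127). Next I'll turn these into positions.

```bash
python3 - <<'E'
from h import *
c=optics.camera_params("top");D=np.load("pics/topD.npy");I=np.load("pics/topI.npy")
P=cloud(c,D)
sub=P[208:250,205:255]; m=(sub[...,2]>15)
print("head-ish pts by depth, z max",sub[m][:,2].max())
hd=P[212:232,230:252].reshape(-1,3);hd=hd[(hd[:,2]>30)&(hd[:,2]<48)];print("head",len(hd),hd.mean(0),np.median(hd[:,2]))
(cx,cy),s,a=cv2.minAreaRect(hd[:,:2].astype(np.float32));print(cx,cy,s,a)
kn=P[234:250,205:220].reshape(-1,3);kn=kn[kn[:,2]>50];print("knob",len(kn),kn.mean(0),kn[:,2].max())
q=P[105:150,335:385]
np.set_printoptions(linewidth=250)
print(q[::2,::2,2].round().astype(int))
print(P[127,361],P[115,361],P[140,361])
v=cv2.resize(I[90:170,320:400],None,fx=7,fy=7,interpolation=cv2.INTER_CUBIC);cv2.imwrite("pics/post.png",v[...,::-1])
E
```

```text
head-ish pts by depth, z max 1332.0796271195554
head 104 [358.20209268 288.10176701  36.85940345] 37.019110486037334
354.859375 293.0788879394531 (32.067604064941406, 52.23175811767578) 38.41168212890625
knob 55 [304.44333142 341.69567827 110.26280158] 1332.0796271195554
[[  17   13   11    7    8  129  125  150  148  151  149  146  150  148  146  146  150  123  123   10   10   13   12   10   16]
 [  12    7    4   11   14  130  127  146  150  147  149  149  151  147  144  148  152  129  126    6   14   14   16    9   10]
 [   9   13    8   14   12  126  127  151  151  145  151  149  148  152  148  152  147  128  125   11   10   15   14   13    6]
 [ 105  103  105  104  104  132  127  147  151  150  148  149  147  148  147  145  147  128  131  105 1332  109    9    9    7]
 [ 104 1332  105  103  105  122  127  150  148  149  146  149  149  148  149  151  147  122  128  106  104  102  105  105  105]
 [ 107  102  102  104  108  125  127  149  151  146  147  151  148  150  143  146  143  128  123  102  105  106  102  105  101]
 [  97   98   96   94   96  127  127  174  150  150  149  14
[... 1539 characters left out ...]
186  186  188  194  192  178  175  175  177  179  181  177  174]
 [  16   11   11    8  125  122  151  152  159  158  168  179  178  178  174  177  176  176  182  177  176  179  181  181   16]
 [  65   69  116  112  107   65  149  150  152  155  154  162  172  180  179  177  181  176  177  179  176  175  174  182  178]
 [  62   61  115  116  110  109  136  137  138  148  154  153  153  165  177  180  174  179  179  178  178  178  177  179  184]
 [  12   97  109  117  107  114  115  109  109  146  150  156  153  145  117  170  175  180  176  182  179  174  175  180  180]]
[615.05438443 -85.27508101 269.70970781] [684.36458156 -94.49116929 149.95216542] [599.49798081 -91.78636549 188.22410559]
```

View pics/post.png

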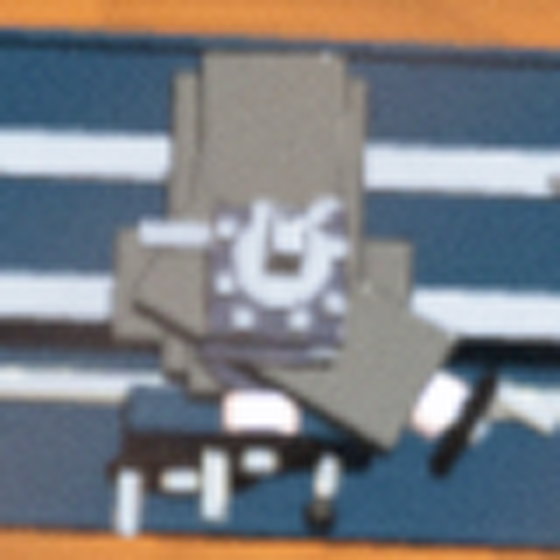

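The crop shows the nut's square top near crop (285,238), which is full-image (361,124), standing on the round flange. By depth the nut top is about 277, the flange about 243 and the post top about 222, so the washer stack is about 21 mm, within 14–36. The post is on the way to the handle, so I'll take a close look above it first, then above the handle.

```bash
python3 - <<'E'
from h import *
T0=status.get_time_s()
c=optics.camera_params("top")
h=ray(c,240,223,38);k=ray(c,213,242,59);print("head",h,"knob",k,np.linalg.norm((h-k)[:2]))
n=ray(c,361,125,277);print("nut",n)
a=np.arctan2(*(k-h)[1::-1])
def look(name,p,ang):
    r.movep(p,quat(ang)); r.sleep(.2)
    w=optics.camera_params("wrist");I,D=optics.grab_frame("wrist")
    print(name,np.round(w["world_from_camera"],3).tolist(),w["fx"],w["cx"],w["cy"])
    cv2.imwrite(f"pics/{name}.png",I[...,::-1]);np.savez(f"pics/{name}.npz",I=I,D=D,T=w["world_from_camera"],f=[w["fx"],w["fy"],w["cx"],w["cy"]])
    print(status.get_tool_pos(),status.get_joint_positions(),status.get_time_s())
look("wnut",[n[0]-25,n[1],420],np.pi/2)
# grip line perpendicular to arm
g=a-np.pi/2; print("arm angle",a)
look("whead",[h[0],h[1],210],g)
E
```

```text
head [362.83571323 281.61448101  38.        ] knob [301.84029912 360.0017509   59.        ] 99.32272963973875
nut [618.45304933 -84.68483982 277.        ]
wnut [[0.0, -0.945, -0.327, 508.648], [1.0, 0.0, 0.0, -85.941], [0.0, -0.327, 0.945, 562.403], [0.0, 0.0, 0.0, 1.0]] 333.84986450901283 311.9422683764693 193.70420293563322
[593.3328725  -85.12075074 419.97481971] [-2.78369496e-01  4.61592265e-01  7.81922191e-01  1.89120195e+00
 -1.08200517e-05 -2.77450749e-01] 2.4
arm angle 2.2320583458930208
whead [[0.789, -0.581, -0.201, 311.355], [0.615, 0.745, 0.259, 347.471], [0.0, -0.328, 0.945, 352.581], [0.0, 0.0, 0.0, 1.0]] 333.84986450901283 311.9422683764693 193.70420293563322
[363.27716643 281.46470074 210.07488041] [ 4.81568368e-01  1.59608213e-01 -2.44735313e-01  1.16627622e+00
 -1.88635608e-05  1.39160726e+00] 4.4
```

View both.

View pics/wnut.png

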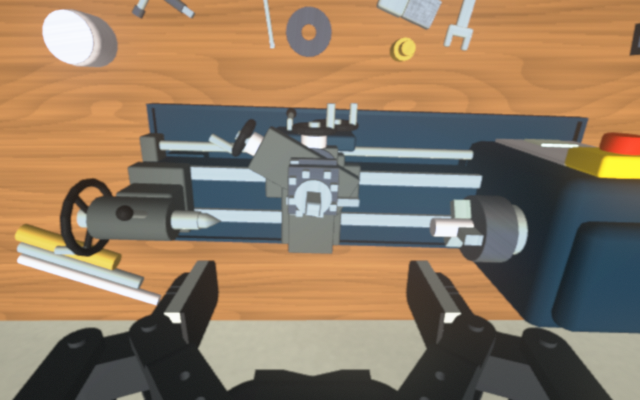

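View pics/whead.png

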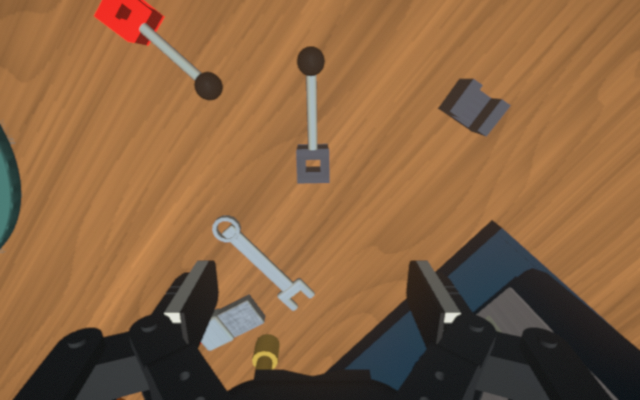

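In wnut the nut square is near (313,198) on the flange. In whead the dark head is at about (313,160), with its arm running straight up to the knob at (311,61). Next I'll measure both with depth.

```bash
cat >> h.py <<'E'
def load(name):
    d=np.load(f"pics/{name}.npz");f=d["f"];c=dict(fx=f[0],fy=f[1],cx=f[2],cy=f[3],world_from_camera=d["T"])
    return c,d["I"],d["D"],cloud(c,d["D"])
def rect(p):
    p=p[:,:2].astype(np.float32);return np.round(np.r_[p.mean(0),np.ravel(cv2.minAreaRect(p)[0]),cv2.minAreaRect(p)[1],cv2.minAreaRect(p)[2]],2)
E
python3 - <<'E'
from h import *
c,I,D,P=load("whead")
s=P[140:190,290:336].reshape(-1,3);z=s[:,2]; t=s[(z>32)&(z<44)]
print("head top",np.median(t[:,2]),rect(t),len(t))
s=P[45:78,295:327].reshape(-1,3);t=s[(s[:,2]>45)&(s[:,2]<85)];print("knob",t[:,2].max(),t.mean(0),rect(t))
g=I[140:190,285:340];a=cv2.resize(g,None,fx=6,fy=6,interpolation=cv2.INTER_CUBIC)
c,I,D,P=load("wnut")
s=P[170:240,270:350].reshape(-1,3);z=s[:,2]
print("z hist",{int(b):int(n) for n,b in zip(*np.histogram(z,np.arange(200,300,4)))})
for lo,hi in((216,227),(239,247),(272,284)):
    t=s[(z>lo)&(z<hi)];print(lo,np.median(t[:,2]),rect(t),len(t))
t=P[190:212,300:330,2];np.set_printoptions(linewidth=250);print(t[:,::1].round().astype(int))
b=cv2.resize(I[165:235,275:350],None,fx=6,fy=6,interpolation=cv2.INTER_CUBIC)
o=np.zeros((420,330+450,3),np.uint8);o[:300,:330]=a;o[:,330:]=b;cv2.imwrite("pics/both.png",o[...,::-1])
E
```

```text
head top 37.713551538841045 [360.25 284.97 358.34 286.95  31.45  41.76  38.79] 947
knob 71.6200144200534 [302.3577888  356.37436134  66.19174195] [302.36 356.37 302.15 356.02  22.08  23.57  38.7 ]
z hist {200: 0, 204: 0, 208: 0, 212: 0, 216: 0, 220: 500, 224: 309, 228: 54, 232: 328, 236: 2, 240: 412, 244: 319, 248: 21, 252: 20, 256: 21, 260: 22, 264: 22, 268: 30, 272: 78, 276: 136, 280: 0, 284: 0, 288: 0, 292: 0}
216 223.75491884661082 [618.4  -85.82 624.08 -85.79  54.04  51.02  88.35] 798
239 243.8766047033009 [619.03 -85.88 621.95 -85.87  36.72  36.17  89.84] 730
272 277.0866158515387 [621.51 -85.64 622.55 -85.59  13.98  13.19  84.63] 214
[[245 244 244 243 244 244 245 244 244 243 245 244 245 243 244 244 245 243 245 244 243 244 244 244 243 244 245 244 243 244]
 [243 245 245 244 244 244 247 246 246 244 246 245 244 245 244 243 242 244 244 244 244 243 245 244 244 245 244 245 243 245]
 [245 242 242 244 244 245 249 249 249 249 248 247 247 246 246 246 245 245 246 245 244 244 242 244 243 245 245 243 245 244]
 [243 244 243 244 245 245 253 251 252 250 251 251 248 249 250 250 248 250 249 248 
[... 1555 characters left out ...]
278 278 279 278 278 278 278 278 278 278 276 273 245 244 243 245 244 244 243 244 234]
 [244 244 244 244 245 274 275 278 277 278 278 278 278 279 278 278 277 278 279 275 243 244 243 244 244 562 243 245 224 234]
 [244 244 245 243 244 274 276 277 278 279 279 279 277 278 279 277 279 279 278 275 246 244 243 244 245 243 245 223 224 234]
 [243 243 244 243 244 272 276 278 279 278 278 277 279 277 278 279 278 277 562 275 244 244 244 244 244 244 243 223 224 235]
 [244 244 245 244 243 274 275 278 279 278 277 277 278 279 277 277 279 278 277 275 243 244 244 243 243 223 223 224 224 234]
 [235 243 243 245 245 274 276 278 278 278 278 278 279 279 278 278 278 278 276 275 243 243 245 244 224 224 224 223 223 224]]
```

View pics/both.png

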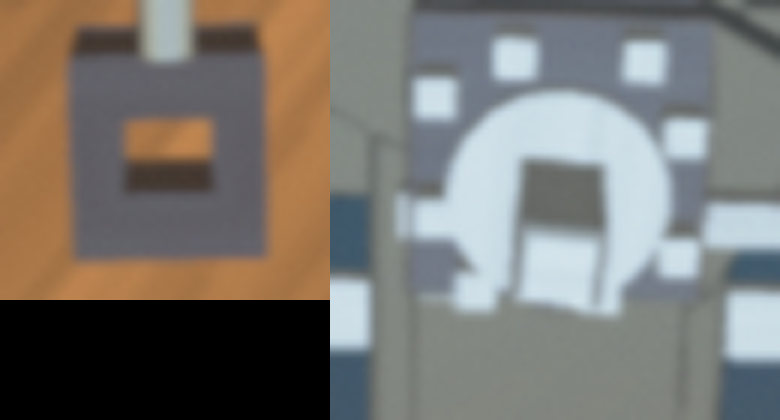

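```bash
python3 - <<'E'
from h import *
c,I,D,P=load("whead")
s=P[149:190,290:336].reshape(-1,3);z=s[:,2];t=s[(z>33)&(z<43)];print("head",rect(t),ray(c,313.1-.5,165.8-.5,38))
h=np.array(rect(t)[2:4]);k=ray(c,311-.3,61-.3,59);print("knob ray",k)
kn=np.array([302.2,356.2]);print("ang",np.degrees(np.arctan2(*(kn-h)[::-1])),np.linalg.norm(kn-h))
c,I,D,P=load("wnut")
s=P[185:225,295:330].reshape(-1,3);z=s[:,2]
t=s[(z>249)&(z<271)];
# front face: points with smallest x per y
p=np.polyfit(t[:,1],t[:,0],1);
for _ in range(3):
    res=t[:,0]-np.polyval(p,t[:,1]);t=t[abs(res)<2];p=np.polyfit(t[:,1],t[:,0],1)
print("front face slope dx/dy",p[0],"deg",np.degrees(np.arctan(p[0])),t.mean(0),rect(t),len(t))
t=s[(z>277)&(z<281)];print("top",rect(t),len(t))
t=s[(z>241)&(z<247)];print("fl",rect(t))
s=P[170:240,270:350].reshape(-1,3);t=s[(s[:,2]>241)&(s[:,2]<247)];
hull=cv2.convexHull(t[:,:2].astype(np.float32));print("flange circ",cv2.minEnclosingCircle(hull))
E
```

```text
head [361.22 283.83 361.35 283.21  31.48  32.12  38.86] [361.05104199 284.73342592  38.        ]
knob ray [302.41976304 357.31317952  59.        ]
ang 129.0207892717261 93.94819104165873
front face slope dx/dy 0.09640907688688953 deg 5.506813883069314 [616.34025052 -83.98170788 260.44748852] [616.34 -83.98 616.25 -84.45  12.75   0.92  83.84] 93
top [622.64 -85.78 622.77 -85.69  10.22  10.55  84.31] 110
fl [621.33 -85.96 624.7  -85.84  34.75  30.66  89.84]
flange circ ((623.046142578125, -85.68971252441406), 19.201467514038086)
```

Measurements check out:

| Item | Value |
|---|---|
| Head centre | (361.4, 283.6) |
| Head-to-knob distance | 94 mm |
| Handle arm direction | 128.9° |
| Nut centre | (622.9, −85.7) |
| Flange height | 244 |
| Nut top height | 278 |
| Nut turn | about 0.1 rad clockwise |

Next I'll grasp the head and lift it.

```bash
python3 - <<'E'
from h import *
c=optics.camera_params("top");P=cloud(c,np.load("pics/topD.npy"));s=P[65:170,200:460,2];s=s[s<1000];print("lathe max z",np.percentile(s,99.9))
a=np.radians(38.9);x,y=361.4,283.6
fingers.grip(.75)
r.movep([x,y,90],quat(a));print(r.servo_line([x,y,3],speed=70,until_force=6))
fingers.grip(0);print("gap",status.get_finger_gap(),status.get_grasp_force(),status.get_tool_pos())
print(r.servo_line([x,y,120],speed=100));r.sleep(.2)
w=optics.camera_params("wrist");I,D=optics.grab_frame("wrist");cv2.imwrite("pics/held.png",I[...,::-1])
np.savez("pics/held.npz",I=I,D=D,T=w["world_from_camera"],f=[w["fx"],w["fy"],w["cx"],w["cy"]])
print(status.get_finger_gap(),status.get_ft_force(),status.get_ft_torque(),status.get_tool_pos(),status.get_time_s())
E
```

```text
lathe max z 293.8399108453294
False
gap 0.36684327684836393 59.063696432858706 [361.60725173 283.71057479   3.37160299]
False
0.36872419823733454 [-0.07420192 -0.48496256 -2.12282125] [-0.02780475 -0.07838624 -0.0539672 ] [361.2848868  283.54732511 119.73538937] 8.65
```

View pics/held.png

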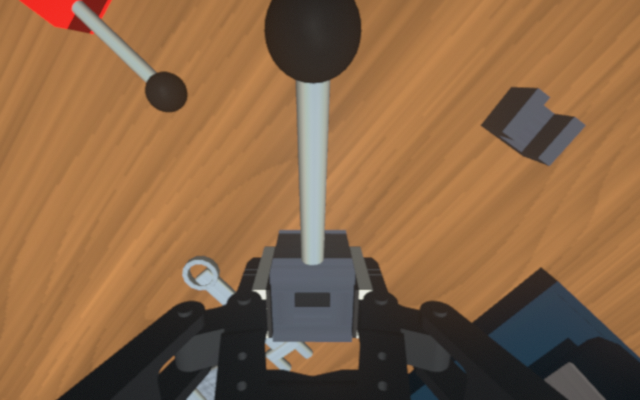

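The head is held square between the pads: head top at about (313,300), arm and knob straight ahead at (313,40). I'll measure its offset in the hand, carry it over, and descend to first contact.

```bash
cat > go.py <<'E'
from h import *
c,I,D,P=load("held")
s=P[225:345,260:365].reshape(-1,3);z=s[:,2];t=s[(z>150)&(z<160)]
tcp=np.array([361.28,283.55]);a0=np.radians(38.9)
# along-arm / across coordinates
e=np.array([-np.sin(a0),np.cos(a0)]);f=np.array([np.cos(a0),np.sin(a0)])
u=(t[:,:2]-tcp)@e;v=(t[:,:2]-tcp)@f
print("n",len(t),"z",np.median(t[:,2]),"u",np.percentile(u,[1,50,99]),"v",np.percentile(v,[1,50,99]))
E
python3 go.py
python3 - <<'E'
from h import *
a=np.radians(-5.5);x,y=622.9,-85.7
r.movep([361.3,283.5,350],quat(np.radians(38.9)))
r.movep([x,y,350],quat(a));r.sleep(.3)
print(status.get_tool_pos(),status.get_joint_positions(),status.get_ft_force(),status.get_ft_torque(),status.get_time_s())
I,D=optics.grab_frame("top");cv2.imwrite("pics/over.png",cv2.resize(I[60:200,260:440],None,fx=4,fy=4)[...,::-1])
E
```

```text
n 6667 z 154.0600873385893 u [-16.32894095   5.49244049  34.22423277] v [-18.92709227  -0.52733352  17.80903647]
[622.84065841 -85.11449683 350.18761101] [-2.65351331e-01  4.69020214e-01  5.94814175e-01  1.69635582e+00
  1.18731811e-05  1.40056814e+00] [-0.87047232 -0.5012998  -3.16668851] [-0.00284619 -0.00436549  0.001984  ] 11.525
```

```bash
cat > step.py <<'E'
from h import *
import sys
def F(n=3):
    o=[]
    for _ in range(n): o.append(np.r_[status.get_ft_force(),status.get_ft_torque()]);r.sleep(.02)
    return np.mean(o,0)
def descend(x,y,z,zend,b,dz=1.,lim=15,k=.1):
    while z>zend:
        z-=dz;r.servo_line([x,y,z],speed=15);f=F()-b
        print(np.round([x,y,z,status.get_tool_pos()[2]],2),np.round(f,2))
        if f[2]>lim: break
        if np.hypot(*f[:2])>1.5: x+=np.clip(k*f[0],-.4,.4);y+=np.clip(k*f[1],-.4,.4)
    return x,y,z
E
python3 - <<'E'
from step import *
x,y=622.9,-85.9
r.servo_line([x,y,284],speed=80);r.sleep(.3);b=F();np.save("b.npy",b);print("b",b)
s=descend(x,y,284,266,b,dz=1.5,lim=14);np.save("s.npy",s)
print(status.get_finger_gap(),status.get_time_s())
E
```

```text
b [-0.52504996 -0.0970207  -2.64168157 -0.02763508  0.04845561 -0.0362067 ]
[622.9  -85.9  282.5  282.45] [ 0.47 -0.02 -0.15 -0.03 -0.04 -0.  ]
[622.9  -85.9  281.   280.94] [ 0.28 -0.2  -0.62  0.   -0.05  0.04]
[622.9  -85.9  279.5  279.46] [ 0.68 -0.03 -0.1   0.01 -0.06  0.03]
[622.9  -85.9  278.   277.96] [ 0.8   0.14 -0.64  0.01 -0.04  0.04]
[622.9  -85.9  276.5  276.45] [ 0.5  -0.12 -0.83  0.01 -0.02  0.07]
[622.9  -85.9  275.   274.95] [ 0.7   0.26 -0.05 -0.04 -0.07  0.09]
[622.9 -85.9 273.5 273.5] [ 1.56  2.33 -0.17  0.44 -0.15  0.03]
[623.06 -85.67 272.   271.86] [ 2.09  3.89 -0.26  0.73 -0.35  0.02]
[623.26 -85.28 270.5  270.56] [ 4.48  2.64  0.63  0.54 -0.89  0.04]
[623.66 -85.01 269.   269.2 ] [ 4.32  1.5   4.87  0.28 -0.87  0.  ]
[624.06 -84.86 267.5  267.52] [ 2.81 -0.    6.03  0.07 -0.49  0.01]
[624.35 -84.86 266.   265.67] [ 1.45 -0.83  2.53 -0.08 -0.16  0.02]
0.3667223556704074 16.5167
```

```bash
python3 - <<'E'
from step import *
b=np.load("b.npy");x,y,z=np.load("s.npy")
s=descend(x,y,z,250,b,dz=1.6,lim=14);s=descend(*s,244,b,dz=.6,lim=11);np.save("s.npy",s)
print(status.get_tool_pos(),status.get_finger_gap(),status.get_time_s())
E
```

```text
[624.49 -84.95 264.4  264.  ] [-0.05 -0.09  1.41 -0.04  0.16  0.01]
[624.49 -84.95 262.8  262.56] [-1.33 -0.01  2.46 -0.    0.34  0.01]
[624.49 -84.95 261.2  261.12] [-3.13  0.5   2.19  0.09  0.73 -0.03]
[624.18 -84.9  259.6  259.48] [-2.01  0.28  1.94  0.02  0.53  0.  ]
[623.98 -84.87 258.   257.81] [-0.35 -0.03  1.41 -0.03  0.11  0.01]
[623.98 -84.87 256.4  256.18] [ 0.21 -0.01  1.13 -0.03  0.1  -0.  ]
[623.98 -84.87 254.8  254.62] [ 0.72 -0.27  0.85 -0.06  0.02  0.  ]
[623.98 -84.87 253.2  252.78] [ 1.79 -0.09 -2.4  -0.06 -0.15  0.01]
[624.16 -84.88 251.6  250.99] [ 0.89  0.03 -6.61 -0.08  0.05  0.02]
[624.16 -84.88 250.   249.72] [-0.41  0.33 -6.84  0.05  0.15  0.04]
[624.16 -84.88 249.4  249.44] [-1.54  0.51 -3.62  0.02  0.44  0.01]
[624.   -84.83 248.8  248.93] [-1.19 -0.32 -1.21  0.    0.32  0.02]
[624.   -84.83 248.2  248.31] [-0.66  0.14 -0.43  0.01  0.27  0.  ]
[624.   -84.83 247.6  247.6 ] [-1.2   0.29  0.3   0.01  0.18  0.01]
[624.   -84.83 247.   247.52] [-2.86  0.48  8.31  0.13  0.67  0.06]
[623.72 -84.78 246.4  247.46] [-2.77  0.85 12.97  0.18  0.7   0.03]
[624.06597575 -84.83008708 247.45864379] 0.3656936754501642 21.4
```

The ball clicked and the head is home on the flange: the peak push was 13 N, and the underside is at about 244. Next I'll ease the push and swing clockwise in small steps, watching the torque.

```bash
cat > turn.py <<'E'
from step import *
def turn(x,y,z,a,n,da,b,lim):
    for i in range(n):
        a-=da;r.servo_line([x,y,z],ori=quat(a),speed=15);f=F(2)-b
        o=status.get_orientation();act=2*np.arctan2(o[2],o[1])-np.pi/2
        print(round(np.degrees(a),1),round(np.degrees(act),1),np.round(f,2),round(status.get_time_s(),2))
        if abs(f[5])>lim: print("tight");break
        if abs(f[0])>1.5:x+=np.clip(.1*f[0],-.3,.3)
        if abs(f[1])>1.5:y+=np.clip(.1*f[1],-.3,.3)
        if f[2]>8: z+=.2
        if f[2]<-4: z-=.2
    np.save("s.npy",[x,y,z,a])
E
python3 - <<'E'
from turn import *
b=np.load("b.npy");x,y,z=np.load("s.npy");x,y=624.0,-84.83
r.servo_line([x,y,247.2],speed=15);print(F()-b)
turn(x,y,247.2,np.radians(-5.5),6,.1,b,.25)
E
```

```text
[-2.12581694  0.02238963  8.60254187  0.13924512  0.62847479  0.02781882]
-11.2 -11.2 [-3.62  0.99  8.02  0.13  0.74  0.03] 21.98
-17.0 -16.8 [-2.5   3.21  7.38  0.67  0.66  0.03] 22.27
-22.7 -22.4 [-0.81  2.28  7.82  0.51  0.33 -0.  ] 22.55
-28.4 -28.1 [-0.98  1.94  7.11  0.3   0.29  0.06] 22.83
-34.1 -33.8 [-0.45  0.05  7.44  0.04  0.27  0.04] 23.12
-39.9 -39.5 [-0.37 -0.02  7.64  0.06  0.24  0.  ] 23.4
```

```bash
python3 - <<'E'
from turn import *
b=np.load("b.npy");x,y,z,a=np.load("s.npy")
turn(x,y,z,a,18,.03,b,.25)
E
```

```text
-41.6 -41.2 [-0.69 -0.32  7.44 -0.01  0.25  0.04] 23.68
-43.3 -42.9 [-0.44 -0.37  7.64 -0.01  0.25  0.06] 23.97
-45.0 -44.7 [-1.2   0.51  7.67  0.03  0.26  0.05] 24.25
-46.8 -46.4 [ 0.29 -0.29  7.87 -0.02  0.21  0.03] 24.53
-48.5 -48.1 [ 0.07 -0.52  8.22 -0.01  0.2   0.06] 24.82
-50.2 -50.0 [ 0.89 -1.38  5.2  -0.29 -0.09  0.03] 25.1
-51.9 -51.8 [ 1.76 -2.23  5.02 -0.55 -0.33  0.05] 25.38
-53.6 -53.5 [ 1.36 -1.13  3.96 -0.37 -0.18  0.04] 25.67
-55.3 -55.3 [ 1.11 -2.55  4.11 -0.41 -0.26  0.06] 25.95
-57.1 -57.0 [ 1.86 -0.39  3.07 -0.04 -0.23  0.04] 26.23
-58.8 -58.7 [0.03 0.5  4.09 0.14 0.1  0.07] 26.52
-60.5 -60.4 [0.29 0.71 3.54 0.24 0.16 0.04] 26.8
-62.2 -62.2 [-0.98  0.76  4.06  0.33  0.28  0.06] 27.08
-63.9 -63.9 [-1.6   1.59  2.85  0.4   0.34  0.06] 27.37
-65.7 -65.6 [-0.31  0.47  2.93  0.22  0.1   0.05] 27.65
-67.4 -67.3 [0.35 0.85 2.62 0.15 0.05 0.21] 27.93
-69.1 -69.0 [ 0.32 -0.35  1.86  0.05  0.04  0.39] 28.22
tight
```

Torque jumped to 0.2 and then 0.39 N m, up from about 0.05 running, so the nut is tight. I'll let go, rise straight up and check.

```bash
python3 - <<'E'
from h import *
x,y,z,a=np.load("s.npy")
fingers.grip(.65);p=status.get_tool_pos();print(p,status.get_ft_force(),status.get_finger_gap())
r.servo_line([p[0],p[1],390],speed=120);r.sleep(.2)
w=optics.camera_params("wrist");I,D=optics.grab_frame("wrist");P=cloud(w,D)
cv2.imwrite("pics/done.png",I[...,::-1])
q=P.reshape(-1,3);m=(np.hypot(q[:,0]-624,q[:,1]+85)<23)&(q[:,2]>277)&(q[:,2]<288);t=q[m];print("head",np.median(t[:,2]),rect(t),len(t))
m=(np.hypot(q[:,0]-624,q[:,1]+85)<115)&(np.hypot(q[:,0]-624,q[:,1]+85)>80)&(q[:,2]>296)&(q[:,2]<325);t=q[m]
if len(t):print("knob",t.mean(0),t[:,2].max(),np.degrees(np.arctan2(t[:,1].mean()+85,t[:,0].mean()-624)))
print(status.get_time_s())
E
```

```text
[623.67218709 -84.47488359 247.63380937] [ 0.20788988 -0.04111731  0.47712766] 0.6537802597958627
head 281.8298529394696 [624.93 -84.49 626.87 -83.47  39.34  32.02  27.04] 1496
knob [707.41260095 -42.58377815 309.96193212] 316.0182846438235 26.95383532446048
30.1583
```

View pics/done.png

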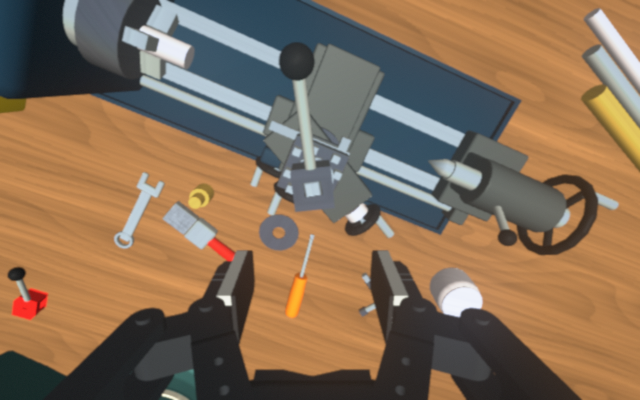

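The picture shows the handle seated on the post, with its head at about (313,186) and knob at (297,61). The fingers are clear and the bystanders haven't moved. The head top is at 281.8, which puts the underside on the flange. The handle stands 63° clockwise, which fits the nut at its 57° stop plus the play in the hole.

```bash
python3 -c "
from h import *
print(job.hand_in())"
```

```text
the job is handed in; nothing more can be done
None
```

The handle clicked home on the nut's flange with a peak push of about 13 N, then was swung clockwise until the torque rose (about 0.4 N m) and let go; the job was handed in at about 30 s.

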